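Tare a dial scale for an empty beaker

ROBOT

A 7-joint arm with a two-finger parallel gripper is mounted at the origin on a cart in front of the work surface, level with it; the furniture and walls round the work are solid. World frame = base frame: x ahead of the robot, y to its left, z up, the work surface at z = 0. Lengths are in m, angles in rad, forces in N, time in s.
With the tool pointing down it reaches from about 0.425 to 0.8 m from the base axis. Payload 8.3 kg.
Tool frame: the origin (TCP) lies at the very end of the fingers, on their centre line; the grasp point (between the pads) lies 19 mm behind it (tcp_to_grasp is the distance from the TCP to the grasp point, in m); z points along the fingers, y is the line along which they close (so a half turn about z gives the same grasp; the last joint's range is limited). The gripper opens to 85 mm and grips with 20 to 120 N. Pads are 22 mm wide; open, the fingers measure 114 mm over their backs; the gripper's body (76 mm by 85 mm) begins 54 mm behind the grasp point. The pads swing forward as they close: fully open they stand 13 mm farther back than shut.
Start: joints at [1.27, 0.383, 0.016, 1.37, -0.006, 1.388, -0.046], TCP at [0.147, -0.607, 0.231] pointing down, gripper open.
Joint ranges: [-2.95, 2.95], [-0.25, 2.06], [-1.52, 1.56], [0.18, 2.33], [-1.44, 4.58], [0.02, 2.06], [-3.01, 3.01]. Speed limits (rad/s): [2.39, 2.39, 3.01, 3.01, 3.14, 3.14, 3.14].

INTERFACE

Orientations are given as a unit quaternion [w, x, y, z].
In Python, from rig import sense, grab_frame, hand_in, find_in, masks_of, spot_point, tcp_to_grasp gives the robot as it stands. The module is installed in compiled form; this text tells all that it offers.
- The arm moves only by the tool apply_moves, never from a script. Its argument "increments" is a list of rows, each a list of 5 numbers: the shift along the tool's x, y, z in mm, then the turn about the tool's z in rad, then the opening, from 0 (shut) to 1 (fully open). In form: [[tx, ty, tz, turn, claw], ...]. A call has 1 to 20 rows; each row shifts and turns the commanded pose from where the row before left it, along the tool's axes as they then stand; what a row does not reach is not made up. A row lasts 1/8 s, in which the tool goes at most 62.5 mm and 10.7 degrees, less where a joint would pass 70% of its speed; a pose out of reach is approached as far as the arm can. A call with a gripper value outside its range is refused whole. The fingers move at their own pace and stop on an object; "newtons" is the grip in N (left out, the last holds). Time passes only in rows, so rows that do not move let the fingers close. It gives the time, the measured TCP pose, the force, the opening and the grip force at its end, in the units of the state.
- sense(): the state, without advancing time (a new reading comes with each control period).
- grab_frame(name): name is "scene" or "side" or "wrist"; returns a dict with "color" (480x640x3 uint8, red, green, blue), "intrinsics" (3x3 intrinsics, pixels), "world_to_cam" (4x4, takes a point from world to camera coordinates). Camera axes: x right, y up, looking along -z (the intrinsics and any distortion apply to the point x, -y, -z); pixel columns grow to the right and rows downward; lengths in m; the calibration is good to about 2 mm. A picture is of the moment at which its call begins. There is no depth.
- hand_in(): hands the job in; it is judged then, once.
Trained networks look in a picture, given as the dict that the camera call returned (one of the last four; its "shot" number tells which), for a name from the list of things; names that differ only in an ending like _2 or _b are one class to them, and where a whole thing is asked for, a point or a joint stands for the part that bears it (a point fixed in the world has none). Each returns a list of dicts, best first, with "confidence" (0 to 1); they miss things now and then, are a little off and sometimes report something else, mostly with a low value. They report only what shows in the picture. A call takes as long as a camera call. They do not tell look-alikes from the thing itself.
- find_in(picture, label): "bbox" ([centre column, centre row, width, height] in pixels, round what is visible of it).
- masks_of(picture, label): "mask" (480x640 bool, what is visible of it) and "bbox" ([centre column, centre row, width, height] in pixels, round what is visible of it).
- spot_point(picture, label): "position" ([column, row] in pixels: a listed point, or the origin of a listed thing).
The state is a dict: "t": time; "q": joint angles; "dq": joint speeds; "tau": joint torques, N m; "eef_pos": TCP position; "eef_rot": TCP orientation; "contact_force": force on the tool from outside, world axes, zero at the start; "ft_torque": the same for the moment, N m; "finger_gap": opening from 0.0 (shut) to 1.0 (fully open); "gripper_force": force on a finger pad.
Only numpy, scipy, OpenCV 4.12 (cv2) and the standard library are available. Lean on these libraries where they do the work, as an engineer would, in place of code of your own. Each camera call takes 0.05 s, during which the arm holds its last target. There are 200 camera calls.

TASK

Tare the mechanical dial scale for the empty glass beaker: set the beaker down gently in the middle of the scale's round steel pan, standing upright, and when the pointer has come to rest turn the dial by its central knob until the wedge-shaped zero mark stands exactly under the pointer. Let go of everything and leave the beaker on the pan; do not disturb the bottle and the cap that stand near.

Things in the scene. Friction and masses are not known exactly. Their poses are not given: they have to be found in the camera images.
- beaker: empty clear glass beaker with a small spout, 74 high, body 60 across between heights 6 and 66, rim 65 across; hollow, wall about 2. Origin at the centre of its underside, z up. It weighs 45 to 90 g. Lift it by gripping across the body from above
- scale: mechanical dial scale, light grey casing 300 long (x), 176 wide (y), fixed to the bench. Origin at the centre of its footprint on the bench; its -x end is the front, which faces the robot roughly. Rear half: casing top 72 high carrying the pan. Front half: face that rises towards the rear at 15 degrees and carries the dial, whose centre lies 76 in front of the origin, 53 high
- pan_top (a point): centre of the pan's flat upper face. The steel pan is a disc 120 across, 78 behind the scale's origin, its face 95 above the bench; sprung, it sinks up to 8.5 under load (1 to 2 for the beaker)
- knob_mid (a point): middle of the round fluted knob at the dial's centre. z points out along its axis (tilted 15 degrees from vertical towards the scale's front), x from the axis to the zero mark. Knob diameter 37, top 14 above this point; the clear window under it (121 across) lies 15 below, the knurled rim round that (135 across) 14 below. Knob, window, rim and graduated card turn as one
- zero_mark (a point): point on the dial's zero mark (a black wedge 17 long that points to the dial's centre, the only wedge on the card among 39 plain strokes), 52 from the axis, at the height of the pointer; turns with the dial
- pointer_tip (a point): tip of the black pointer under the window, 52 from the axis; a round counterweight marks its tail. It points to the rear of the scale when the pan is empty and turns clockwise under load
- pointer (a joint): angle of the pointer in rad, clockwise as seen from above, 0 with an empty pan, 2 pi for 400 g
- bezel (a joint): angle of the dial in rad, clockwise as seen from above, same zero direction as the pointer: the dial reads zero when it equals pointer. Free over -3 to 3, it stays where it is left (friction about 0.06 N m)
- bottle: capped bottle of grey powder, 62 in diameter, 112 high, bystander; origin at the centre of its underside
- cap: black screw cap with a white liner, lying open side up left of the scale, 56 in diameter, 19 high, bystander; origin at the centre of its underside
Things that resemble listed ones, but are neither listed nor needed, are in the scene too. Leave any brown look-alike of the beaker alone.

How it is judged:
By the outcome, as a careful person would: the job done as asked, in the order asked, and still so for the second after the job is handed in, with the robot touching nothing.
It also fails if it takes over 58 s, if anything falls off the work surface, if the arm or the gripper's body presses on something with over 40 N, if the wrist force passes 120 N, or if a joint passes its speed limit or range.

## Working session

There is one attempt and no reset: what is moved stays moved. The work goes in short steps, Python scripts to look and compute and a tool call to move; the robot and the scene stay as the last step left them, time stands still between calls to the robot, and variables do not carry over. Pictures are saved under pics/ and viewed, at most 10 in all, crops included, and the job is handed in when it is done.

Besides the shell and the picture viewer there is one more tool, called after "Call:" as name(argument=value, ...), one argument or row to a line, values as JSON. apply_moves: Moves the arm, as the interface text tells. Its arguments: {"type":"object","properties":{"increments":{"type":"array","items":{"type":"array","items":{"type":"number"}}},"newtons":{"type":"number"}},"required":["increments"]}

```bash
mkdir -p pics; cat > h.py <<'E'
import numpy as np, cv2
from rig import *
def save(f,n): cv2.imwrite('pics/'+n,cv2.cvtColor(f['color'],cv2.COLOR_RGB2BGR))
def ray(f,p):
    K=np.array(f['intrinsics']);T=np.array(f['world_to_cam']);R=T[:3,:3];o=-R.T@T[:3,3]
    d=np.linalg.solve(K,[p[0],p[1],1.]);d=R.T@(d*[1,-1,-1]);return o,d/np.linalg.norm(d)
def onz(f,p,z):
    o,d=ray(f,p);return o+d*(z-o[2])/d[2]
def tri(*fp):
    A=0;b=0
    for f,p in fp:
        o,d=ray(f,p);M=np.eye(3)-np.outer(d,d);A=A+M;b=b+M@o
    x=np.linalg.solve(A,b)
    return x,[round(1e3*float(np.linalg.norm((np.eye(3)-np.outer(ray(f,p)[1],ray(f,p)[1]))@(x-ray(f,p)[0]))),1) for f,p in fp]
def proj(f,X):
    T=np.array(f['world_to_cam']);c=T[:3,:3]@X+T[:3,3];q=np.array(f['intrinsics'])@(c*[1,-1,-1]);return q[:2]/q[2]
E
python3 - <<'E'
from h import *
np.set_printoptions(precision=4,suppress=True)
F={n:grab_frame(n) for n in('scene','side','wrist')}
print(tcp_to_grasp, F['scene'].keys())
for n,f in F.items():
    save(f,n+'0.png')
    for l in['beaker','scale','bottle','cap']:
        print(n,l,[(np.round(d['bbox']),round(d['confidence'],2)) for d in find_in(f,l)[:4]])
    for l in['beaker','scale','pan_top','knob_mid','zero_mark','pointer_tip','bottle','cap']:
        print(n,l,[(np.round(d['position'],1),round(d['confidence'],2)) for d in spot_point(f,l)[:4]])
s=sense();print(s['t'],s['q'],s['eef_pos'],s['eef_rot'],s['finger_gap'],s['contact_force'])
cv2.imwrite('pics/ss0.png',cv2.cvtColor(np.hstack([F['scene']['color'],F['side']['color']]),cv2.COLOR_RGB2BGR)[:, :])
E
```

```text
0.0187 dict_keys(['color', 'intrinsics', 'world_to_cam', 'shot'])
scene beaker [(array([450., 362.,  26.,  36.]), 0.72), (array([384., 353.,  12.,  22.]), 0.52)]
scene scale [(array([301., 206.,  69.,  50.]), 0.67)]
scene bottle []
scene cap []
scene beaker [(array([386.7, 353.4]), 0.83), (array([444.5, 369.1]), 0.61)]
scene scale [(array([284.1, 231.1]), 0.84)]
scene pan_top [(array([299.9, 198.6]), 0.93)]
scene knob_mid []
scene zero_mark []
scene pointer_tip []
scene bottle []
scene cap []
side beaker [(array([284., 117.,  20.,  25.]), 0.81), (array([300., 188.,  19.,  33.]), 0.75), (array([319., 142.,  19.,  36.]), 0.62)]
side scale [(array([335., 306., 141.,  95.]), 0.77)]
side bottle [(array([284., 151.,  22.,  44.]), 0.97), (array([363., 285.,  58.,  47.]), 0.63)]
side cap [(array([382., 409.,  30.,  29.]), 0.92)]
side beaker [(array([285.8, 128.9]), 0.8), (array([318.9, 154.8]), 0.77), (array([298.2, 197.4]), 0.68)]
side scale [(array([330.9, 306.6]), 0.57)]
side pan_top [(array([301. , 292.9]), 0.97)]
side knob_mid [(array([370., 281.]), 0.67)]
side zero_mark [(array([340.5, 282.2]), 0.83), (array([299.1, 294.2]), 0.43)]
side pointer_tip []
side bottle [(array([281.6, 165.4]), 0.69)]
side cap [(array([382.9, 408.5]), 0.59)]
wrist beaker []
wrist scale []
wrist bottle []
wrist cap []
wrist beaker []
wrist scale []
wrist pan_top []
wrist knob_mid []
wrist zero_mark []
wrist pointer_tip []
wrist bottle []
wrist cap []
1.95 [ 1.2701  0.3834  0.0164  1.3701 -0.0063  1.3882 -0.0465] [ 0.1473 -0.6074  0.2313] [-0.      0.9929  0.1187  0.    ] 0.996105872854349 [ 0.9351 -0.205  -0.4724]
```

View pics/scene0.png

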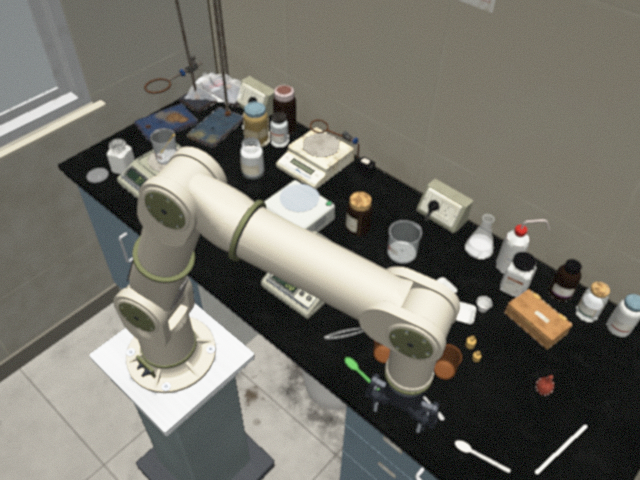

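View pics/side0.png

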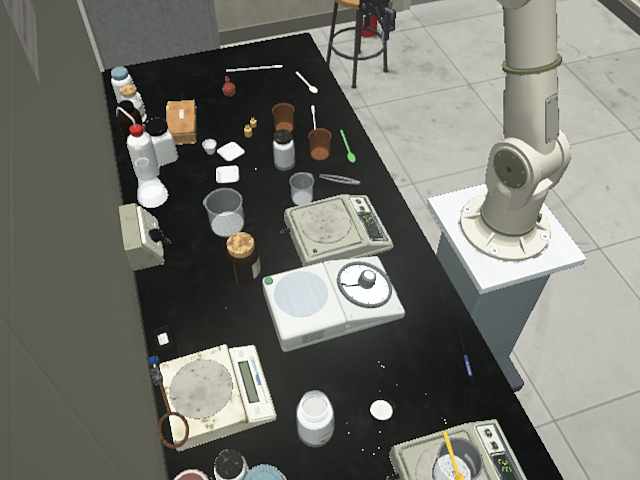

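Side view: the candidates for the beaker are the small clear one (300,188), the large clear one (225,212), brown ones (319,142) and (284,117), and the beaker on the other scale (457,465). By description it is the small clear one. Our scale is at (335,306) with the dial at (365,284), the black-capped bottle at (284,151), and the cap at (382,409). In the scene view the arm hides the beaker.

```bash
python3 - <<'E'
from h import *
np.set_printoptions(precision=4,suppress=True)
f=grab_frame('side')
for n,p,z in [('beaker base',(301,199),0),('rim c',(301.5,178),.074),('rimL',(289.5,178),.074),('rimR',(314,178),.074),('bigL',(204,200),.1),('bigR',(243,200),.1),('pan',(301,293),.095),('knob',(370,281),.053+.014),('knobpoint',(366,283),.053),('zero',(340.5,282.2),.06),('bottle',(283,165),0),('cap',(382,409),0),('capblk',(284,134),.112),('scalecornNR',(404,312),.02),('brownbottle',(243,280),0)]:
    print(n,onz(f,p,z))
c=cv2.cvtColor(f['color'],cv2.COLOR_RGB2BGR)
a=cv2.resize(c[160:240,250:350],(600,480),interpolation=cv2.INTER_CUBIC);cv2.imwrite('pics/crop1.png',a)
s=grab_frame('scene');o=onz(f,(301,199),0);print(proj(s,o),proj(s,onz(f,(301,293),.095)))
print(np.array(f['intrinsics'])[0,0])
E
```

```text
beaker base [ 0.4862 -0.2618  0.    ]
rim c [ 0.4808 -0.269   0.074 ]
rimL [ 0.5114 -0.2791  0.074 ]
rimR [ 0.4489 -0.2585  0.074 ]
bigL [ 0.7463 -0.2475  0.1   ]
bigR [ 0.6521 -0.2163  0.1   ]
pan [0.5945 0.0966 0.095 ]
knob [0.4261 0.0972 0.067 ]
knobpoint [0.4328 0.0908 0.053 ]
zero [0.4911 0.0742 0.06  ]
bottle [ 0.4964 -0.4066  0.    ]
cap [0.5012 0.3712 0.    ]
capblk [ 0.4866 -0.4117  0.112 ]
scalecornNR [0.3678 0.1749 0.02  ]
brownbottle [ 0.7033 -0.0464  0.    ]
[364.6128 298.0885] [299.2075 196.0276]
602.1110807566135
```

View pics/crop1.png

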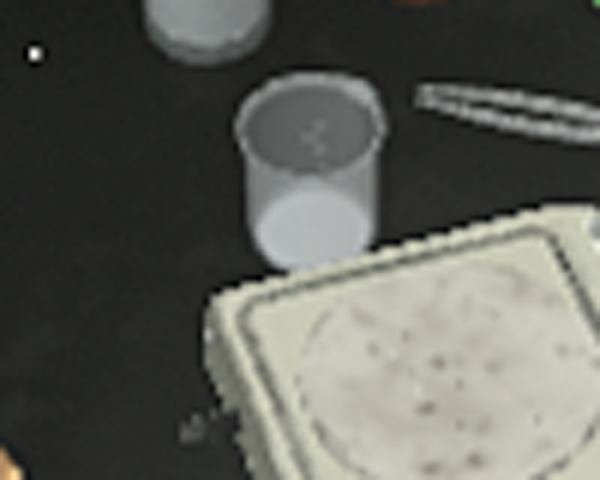

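The crop shows one small clear glass beaker: rim at (301,178), base at (301,199) in side pixels, right beside the old beige scale. The rim measures 65 mm at z = 74, which matches, so this is the beaker.

```bash
cat >> h.py <<'E'
from scipy.spatial.transform import Rotation as Ro
def rot(s): return Ro.from_quat(np.roll(s['eef_rot'],-1))
def go(xyz,yaw=None):
    """delta in tool axes (mm) from present pose; yaw = world angle of tool y (closing line, mod pi)"""
    s=sense();R=rot(s).as_matrix();d=R.T@(np.array(xyz)-s['eef_pos'])*1e3
    y=np.arctan2(R[1,1],R[0,1]);t=None
    if yaw is not None: t=-((yaw-y+np.pi/2)%np.pi-np.pi/2)
    print('delta',np.round(d,1),'turn',t and round(t,3),'yaw_y',round(y,3),'q7',round(s['q'][6],2),'t',s['t'])
E
python3 - <<'E'
from h import *
np.set_printoptions(precision=4,suppress=True)
f=grab_frame('side')
a=onz(f,(286,211),.06);b=onz(f,(362,196),.06);print(a,b,np.arctan2(*(b-a)[[1,0]]))
go((.482,-.268,.2),np.arctan2(*(b-a)[[1,0]]))
E
```

```text
[ 0.5505 -0.1806  0.06  ] [ 0.3446 -0.1684  0.06  ] 3.082013355426458
delta [ 405.3 -251.    31.3] turn -1.273 yaw_y -1.333 q7 -0.05 t 2.1
```

Call:
apply_moves(
  increments=[
    [40.5,-25,3,0,1],
    [40.5,-25,3,0,1],
    [40.5,-25,3,0,1],
    [40.5,-25,3,0,1],
    [40.5,-25,3,0,1],
    [40.5,-25,3,0,1],
    [40.5,-25,3,0,1],
    [40.5,-25,3,0,1],
    [40.5,-25,3,0,1],
    [40.5,-25,3,0,1],
    [0,0,0,-0.16,1],
    [0,0,0,-0.16,1],
    [0,0,0,-0.16,1],
    [0,0,0,-0.16,1],
    [0,0,0,-0.16,1],
    [0,0,0,-0.16,1],
    [0,0,0,-0.16,1],
    [0,0,0,-0.15,1],
    [0,0,0,0,1],
  ],
)

```text
t: 4.47
eef_pos: [0.4819, -0.2691, 0.2014]
eef_rot: [0.0, 0.729, 0.684, 0.0]
contact_force: [-0.4, -0.3, 0.7]
finger_gap: 1.001
gripper_force: 0.0
```

```bash
python3 - <<'E'
from h import *
np.set_printoptions(precision=4,suppress=True)
F={n:grab_frame(n) for n in('scene','side','wrist')}
w=F['wrist'];save(w,'w1.png')
s=sense();print(s['eef_pos'],s['eef_rot'],s['contact_force'])
for n,f in F.items():
    for l in['beaker','pan_top','knob_mid','zero_mark','pointer_tip']:
        for d in spot_point(f,l)[:4]: 
            if d['confidence']>.3: print(n,l,np.round(d['position'],1),round(d['confidence'],2),onz(f,d['position'],{'beaker':0,'pan_top':.095,'knob_mid':.053+.015,'zero_mark':.062,'pointer_tip':.062}[l])[:2])
for d in masks_of(w,'beaker')[:3]: print(d['bbox'],d['confidence'])
E
```

```text
[ 0.482  -0.269   0.2013] [0.     0.7301 0.6833 0.0001] [ 0.2363  0.9542 -1.4531]
scene beaker [383.5 350.2] 0.92 [ 0.386 -0.409]
scene beaker [360.7 301.4] 0.82 [ 0.4695 -0.261 ]
scene beaker [443.6 368.9] 0.59 [ 0.4476 -0.56  ]
scene pan_top [301.  199.1] 0.63 [0.5883 0.0831]
scene knob_mid [260.6 228.9] 0.85 [0.4323 0.1033]
scene zero_mark [276.7 220.8] 0.68 [0.4931 0.0959]
side beaker [322.1 155.3] 0.94 [ 0.3753 -0.4097]
side beaker [299.5 199.1] 0.85 [ 0.4903 -0.2627]
side beaker [285.6 130.5] 0.66 [ 0.447  -0.5496]
side pan_top [303.4 293.1] 0.9 [0.5894 0.0985]
side pan_top [381.3 409.5] 0.49 [0.5253 0.4069]
side knob_mid [371.1 279.1] 0.91 [0.422  0.0936]
side zero_mark [341.5 282.1] 0.63 [0.4893 0.076 ]
wrist beaker [317.4 188.2] 0.98 [ 0.4814 -0.2618]
wrist beaker [307.1 459.3] 0.8 [ 0.4501 -0.5584]
wrist beaker [227.2 352.8] 0.77 [ 0.3826 -0.4188]
[309.2, 451.0, 40.0, 15.7] 0.67
[215.5, 383.9, 71.8, 114.9] 0.62
[321.6, 205.2, 98.6, 103.2] 0.61
```

View pics/w1.png

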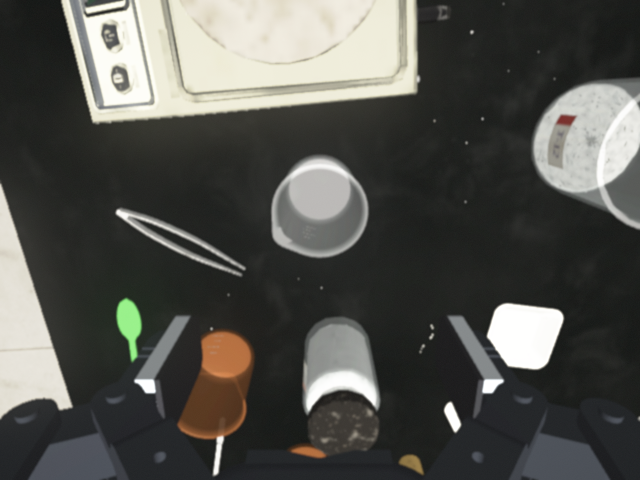

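The wrist view shows the clear beaker with base at (320,188), rim centre (320,208) and spout towards the lower left (280,238). The fingers will close left and right of it, clear of the old scale above and the bottle below.

```bash
python3 - <<'E'
from h import *
np.set_printoptions(precision=4,suppress=True)
w=grab_frame('wrist')
for p,z in [((320,188),.003),((319.5,206),.074),((272,205),.074),((367,208),.074),((320,156),.074),((320,257),.074)]: print(p,onz(w,p,z))
go((.482,-.263,.026))
go((.482,-.263,.05))
E
```

```text
(320, 188) [ 0.4836 -0.261   0.003 ]
(319.5, 206) [ 0.4831 -0.2578  0.074 ]
(272, 205) [ 0.4512 -0.2551  0.074 ]
(367, 208) [ 0.5151 -0.2612  0.074 ]
(320, 156) [ 0.4855 -0.2244  0.074 ]
(320, 257) [ 0.4812 -0.2947  0.074 ]
delta [  6.   -0.3 175.3] turn None yaw_y -0.063 q7 0.29 t 5.475
delta [  6.   -0.3 151.3] turn None yaw_y -0.063 q7 0.29 t 5.475
```

Call:
apply_moves(
  increments=[
    [8,1,40,0,1],
    [0,0,40,0,1],
    [0,0,40,0,1],
    [0,0,35,0,1],
    [0,0,20,0,1],
    [0,0,0,0,1],
    [0,0,0,0,0],
    [0,0,0,0,0],
    [0,0,0,0,0],
    [0,0,0,0,0],
    [0,0,0,0,0],
    [0,0,0,0,0],
  ],
  newtons=25,
)

```text
t: 6.98
eef_pos: [0.4843, -0.2617, 0.0279]
eef_rot: [0.001, 0.729, 0.684, 0.0]
contact_force: [-1.0, 0.5, 6.6]
finger_gap: 0.715
gripper_force: 23.5
```

Call:
apply_moves(
  increments=[
    [0,0,-20,0,0],
    [0,0,-40,0,0],
    [0,0,-50,0,0],
    [0,0,-50,0,0],
    [0,0,-50,0,0],
    [0,0,-20,0,0],
    [40,8,0,0,0],
    [50,8,0,0,0],
    [50,8,0,0,0],
    [40,4,0,0,0],
    [10,0,0,0,0],
    [0,0,0,0,0],
    [0,0,0,0,0],
  ],
)

```text
t: 8.6
eef_pos: [0.5232, -0.075, 0.2563]
eef_rot: [0.0, 0.73, 0.684, -0.0]
contact_force: [0.2, -1.8, -0.6]
finger_gap: 0.717
gripper_force: 25.9
```

```bash
python3 - <<'E'
from h import *
np.set_printoptions(precision=4,suppress=True)
F={n:grab_frame(n) for n in('scene','side','wrist')}
w=F['wrist'];save(w,'w2.png')
s=sense();print(s['eef_pos'],s['eef_rot'],s['contact_force'],s['finger_gap'])
for n,f in F.items():
    for l in['pan_top','knob_mid','zero_mark','pointer_tip','beaker']:
        for d in spot_point(f,l)[:2]: 
            if d['confidence']>.3: print(n,l,np.round(d['position'],1),round(d['confidence'],2),onz(f,d['position'],{'beaker':.2,'pan_top':.095,'knob_mid':.053+.015,'zero_mark':.062,'pointer_tip':.062}[l])[:2])
E
```

```text
[ 0.5232 -0.0747  0.2562] [-0.      0.7298  0.6837 -0.0001] [ 0.6832 -1.2185 -1.2809] 0.7159612342646423
scene pan_top [300.6 204.1] 0.76 [0.5714 0.0689]
scene knob_mid [262.2 229.3] 0.76 [0.4344 0.0986]
scene beaker [323.8 205.5] 0.62 [ 0.5343 -0.0571]
scene beaker [441.8 370.8] 0.58 [ 0.3211 -0.6024]
side pan_top [300.4 294.7] 0.9 [0.5971 0.1005]
side knob_mid [367.8 277.8] 0.97 [0.428  0.0877]
side zero_mark [339.8 282.7] 0.9 [0.4937 0.0763]
side beaker [309.  190.3] 0.72 [ 0.5098 -0.1055]
side beaker [320.8 152. ] 0.69 [ 0.4422 -0.2211]
```

View pics/w2.png

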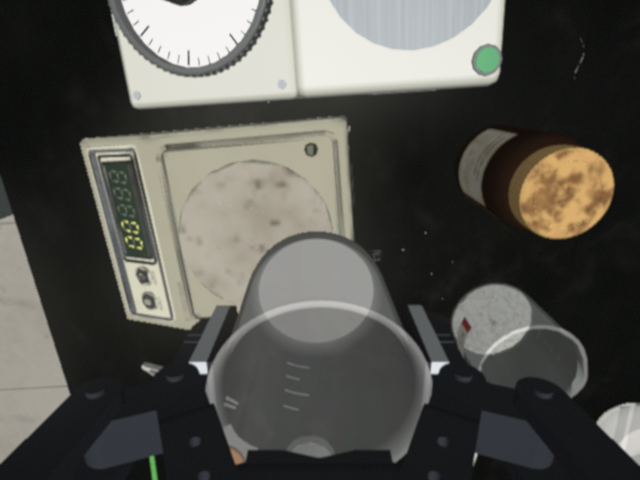

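The beaker is held upright. The dial (190,20) and pan (410,10) are only partly in view at the top, so I move closer.

Call:
apply_moves(
  increments=[
    [20,0,-10,0,0],
    [30,0,-10,0,0],
    [30,0,-10,0,0],
    [10,0,0,0,0],
    [0,0,0,0,0],
    [0,0,0,0,0],
  ],
)

```text
t: 10.25
eef_pos: [0.5289, 0.0152, 0.2858]
eef_rot: [-0.0, 0.73, 0.684, -0.0]
contact_force: [-0.1, -1.4, -0.8]
finger_gap: 0.712
gripper_force: 25.9
```

```bash
python3 - <<'E'
from h import *
np.set_printoptions(precision=4,suppress=True)
F={n:grab_frame(n) for n in('wrist','scene')}
w=F['wrist'];save(w,'w3.png')
s=sense();print(s['eef_pos'],s['contact_force'],s['finger_gap'])
for n,f in F.items():
    for l in['pan_top','knob_mid','zero_mark','pointer_tip']:
        for d in spot_point(f,l)[:2]: 
            if d['confidence']>.3: print(n,l,np.round(d['position'],1),round(d['confidence'],2),onz(f,d['position'],{'beaker':.2,'pan_top':.095,'knob_mid':.053+.015,'zero_mark':.062,'pointer_tip':.062}[l])[:2])
E
```

```text
[0.5289 0.0152 0.2859] [ 0.3246 -0.8617 -0.1636] 0.717178521779223
wrist pan_top [394.6  94.8] 0.79 [0.5919 0.0933]
wrist pan_top [314.8 286.1] 0.6 [ 0.5201 -0.0637]
wrist knob_mid [195.8 106.9] 0.73 [0.4312 0.0941]
wrist zero_mark [262.7 113.3] 0.83 [0.4855 0.0852]
scene pan_top [298.5 198.7] 0.72 [0.5843 0.09  ]
scene knob_mid [263.9 231.2] 0.92 [0.4324 0.0893]
scene zero_mark [278.5 220.5] 0.95 [0.4977 0.0928]
```

View pics/w3.png

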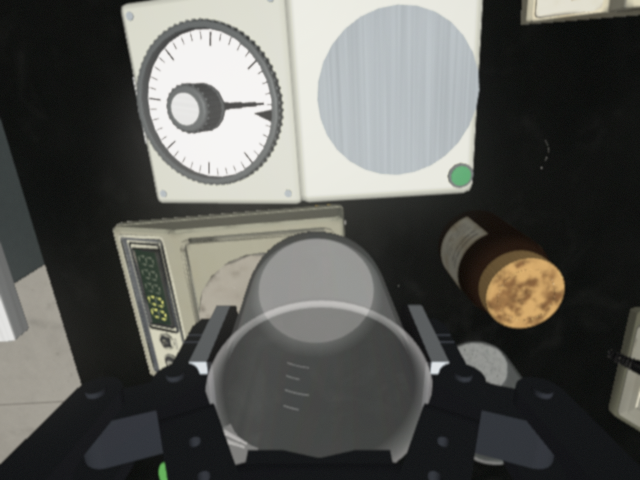

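The wrist view shows pan centre at about (398,90), knob at (190,107), pointer pointing rear to (262,104), and the wedge zero mark at (268,115), slightly clockwise of the pointer.

```bash
python3 - <<'E'
from h import *
w=grab_frame('wrist')
P=np.array([onz(w,p,.095)[:2] for p in[(398,5),(398,174),(317,90),(479,88)]]);print(P,P[:2].mean(0),P[2:].mean(0))
go((.5925,.0945,.1225))
E
```

```text
[[0.59488971 0.15581213]
 [0.59474689 0.03351994]
 [0.5331437  0.10203057]
 [0.65643827 0.09565847]] [0.5948183  0.09466603] [0.59479098 0.09884452]
delta [ 81.8  58.5 163.8] turn None yaw_y -0.063 q7 -0.25 t 10.8
```

Call:
apply_moves(
  increments=[
    [25,18,0,0,0],
    [30,22,10,0,0],
    [25,18,30,0,0],
    [2,2,35,0,0],
    [0,0,35,0,0],
    [0,0,25,0,0],
    [0,0,13,0,0],
    [0,0,5,0,0],
    [0,0,3,0,0],
    [0,0,2,0,0],
    [0,0,2,0,0],
    [0,0,0,0,0],
    [0,0,0,0,0],
  ],
)

```text
t: 12.42
eef_pos: [0.5941, 0.0947, 0.1265]
eef_rot: [0.0, 0.729, 0.685, 0.0]
contact_force: [-0.2, 0.8, -1.0]
finger_gap: 0.715
gripper_force: 26.0
```

```bash
python3 - <<'E'
from h import *
f=grab_frame('side');go((.594,.095,.1225))
c=cv2.cvtColor(f['color'],cv2.COLOR_RGB2BGR)
cv2.imwrite('pics/s4.png',cv2.resize(c[200:350,240:420],(720,600),interpolation=cv2.INTER_CUBIC))
E
```

```text
delta [ 0.3 -0.2  4. ] turn None yaw_y -0.063 q7 -0.49 t 12.475
```

View pics/s4.png

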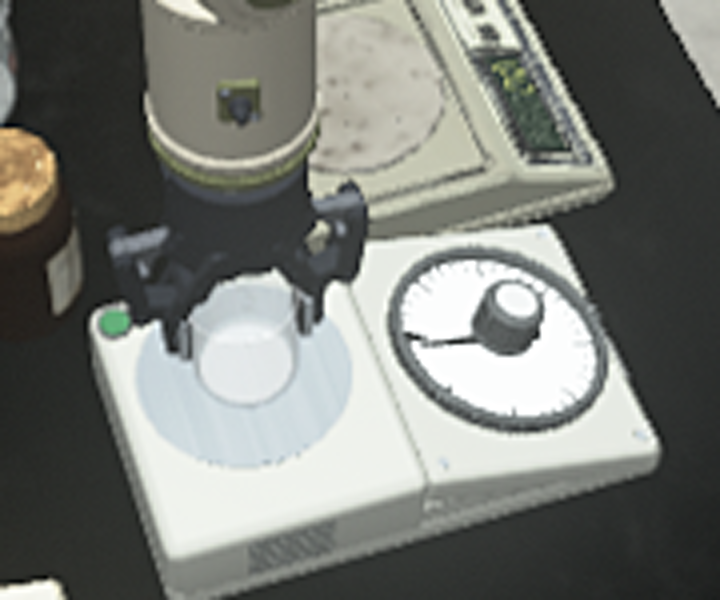

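The beaker hangs just over the middle of the pan. The pointer hasn't moved yet, so there is no contact. I lower the last few mm and release.

Call:
apply_moves(
  increments=[
    [0,0,2,0,0],
    [0,0,1,0,0],
    [0,0,1,0,0],
    [0,0,1,0,0],
    [0,0,0,0,0],
    [0,0,0,0,0],
  ],
)

```text
t: 13.22
eef_pos: [0.5941, 0.0947, 0.1214]
eef_rot: [-0.0, 0.729, 0.684, 0.0]
contact_force: [-1.0, 0.2, 0.1]
finger_gap: 0.714
gripper_force: 25.9
```

```bash
python3 - <<'E'
from h import *
f=grab_frame('side');s=sense();print(s['eef_pos'],s['contact_force'])
c=cv2.cvtColor(f['color'],cv2.COLOR_RGB2BGR)
cv2.imwrite('pics/s5.png',cv2.resize(c[240:320,270:400],(780,480),interpolation=cv2.INTER_CUBIC))
E
```

```text
[0.59409019 0.09471415 0.12143162] [ 0.31755787 -0.0070039  -0.21568817]
```

View pics/s5.png

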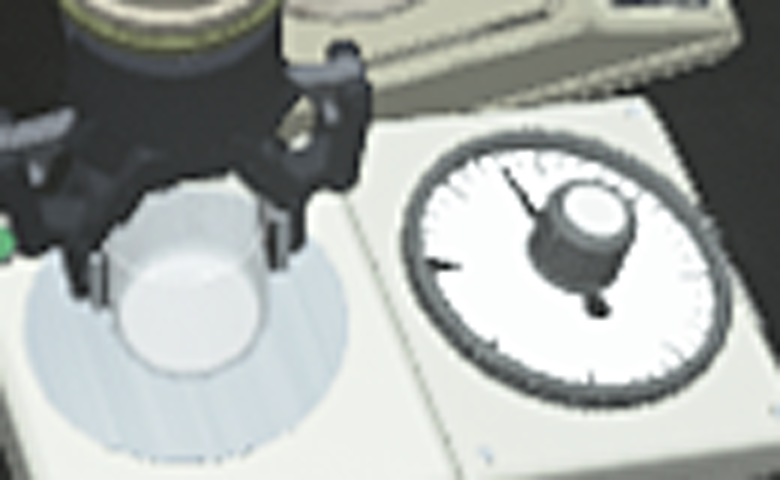

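The pointer has swung about 1 rad clockwise (tip at crop (505,170)), so the beaker is standing on the pan. I release and back off to view the dial.

Call:
apply_moves(
  increments=[
    [0,0,0,0,1],
    [0,0,0,0,1],
    [0,0,0,0,1],
    [0,0,0,0,1],
    [0,0,0,0,1],
    [0,0,-20,0,1],
    [0,0,-35,0,1],
    [0,0,-40,0,1],
    [0,0,-40,0,1],
    [0,0,-20,0,1],
    [-20,-35,0,0,1],
    [-25,-40,0,0,1],
    [-25,-40,0,0,1],
    [-20,-35,0,0,1],
    [0,0,0,0,1],
    [0,0,0,0,1],
  ],
)

```text
t: 15.28
eef_pos: [0.4391, 0.0145, 0.2767]
eef_rot: [0.001, 0.729, 0.684, 0.0]
contact_force: [0.6, 0.0, -0.1]
finger_gap: 1.0
gripper_force: 0.0
```

```bash
python3 - <<'E'
from h import *
np.set_printoptions(precision=4,suppress=True)
F={n:grab_frame(n) for n in('wrist','scene','side')}
w=F['wrist'];save(w,'w6.png')
s=sense();print(s['t'],s['eef_pos'],s['contact_force'],s['finger_gap'])
Z={'beaker':.094,'pan_top':.0935,'knob_mid':.053+.015,'zero_mark':.062,'pointer_tip':.062}
for n,f in F.items():
    for l in Z:
        for d in spot_point(f,l)[:2]: 
            if d['confidence']>.3: print(n,l,np.round(d['position'],1),round(d['confidence'],2),onz(f,d['position'],Z[l])[:2])
E
```

```text
15.425 [0.4393 0.015  0.2762] [-0.3246  0.361   0.5165] 1.0019750385258337
wrist beaker [518.   83.7] 0.91 [0.5923 0.0949]
wrist knob_mid [304.8  98. ] 0.74 [0.4332 0.0946]
wrist zero_mark [374.9 106.8] 0.6 [0.4904 0.084 ]
scene beaker [442.6 370.1] 0.93 [ 0.3869 -0.5801]
scene beaker [384.7 355.5] 0.8 [ 0.3238 -0.4507]
scene pan_top [301.  199.4] 0.9 [0.5884 0.0833]
scene knob_mid [261.7 228.1] 0.82 [0.4368 0.1033]
scene zero_mark [273.7 218.8] 0.86 [0.4929 0.1087]
side beaker [285.4 128.8] 0.89 [ 0.4718 -0.4517]
side beaker [304.  293.6] 0.8 [0.5884 0.0996]
side pan_top [302.5 294.5] 0.81 [0.5922 0.1005]
side knob_mid [369.7 281.1] 0.64 [0.4272 0.0979]
side zero_mark [341.9 283.5] 0.96 [0.4897 0.08  ]
```

View pics/w6.png

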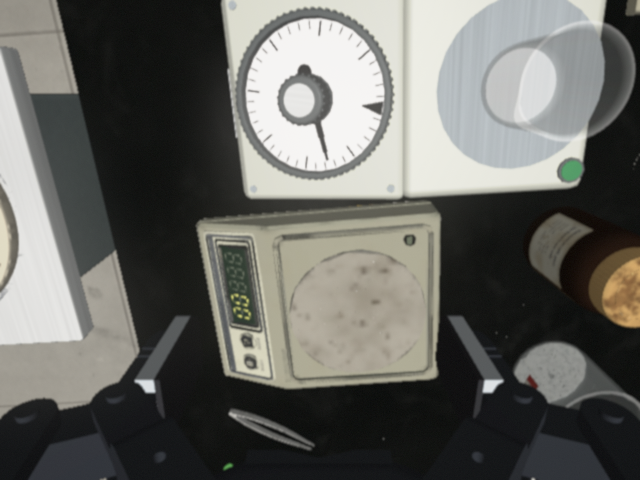

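The beaker stands centred on the pan (base at about (520,85)). The pointer has settled at tip (326,159) and the wedge is at (375,107), so the dial has to turn clockwise by roughly 65°. From here I measure the dial numerically.

```bash
cat >> h.py <<'E'
def dialpts(C,yaw,r,th):
    """points on a disc tilted 15 deg; th clockwise from scale +x(rear), seen from above"""
    Rz=Ro.from_euler('z',yaw).as_matrix();t=np.deg2rad(15)
    ex=Rz@[np.cos(t),0,np.sin(t)];ey=Rz@[0,1,0];n=Rz@[-np.sin(t),0,np.cos(t)]
    return C+r[...,None]*(np.cos(th)[...,None]*ex-np.sin(th)[...,None]*ey),n
def polar(f,C,yaw,rs,ths):
    r,t=np.meshgrid(rs,ths);P,_=dialpts(C,yaw,r,t)
    T=np.array(f['world_to_cam']);c=(P@T[:3,:3].T+T[:3,3])*[1,-1,-1];q=c@np.array(f['intrinsics']).T;q=(q[...,:2]/q[...,2:]).astype(np.float32)
    g=cv2.cvtColor(f['color'],cv2.COLOR_RGB2GRAY)
    return cv2.remap(g,q[...,0],q[...,1],cv2.INTER_LINEAR).astype(float)
E
python3 - <<'E'
from h import *
from scipy.optimize import least_squares
np.set_printoptions(precision=4,suppress=True)
w=grab_frame('wrist');s=grab_frame('side');c=grab_frame('scene')
mv=lambda f,l:np.array(spot_point(f,l)[0]['position'])
kw,ks=mv(w,'knob_mid'),mv(s,'knob_mid');print(kw,ks,tri((w,kw),(s,ks)))
b=[mv(f,'beaker') for f in(w,)];print(b)
g=cv2.cvtColor(w['color'],cv2.COLOR_RGB2GRAY)
# scan outward for inner edge of rim (white->dark) from ellipse centre in image
ang=np.linspace(0,2*np.pi,180,endpoint=False);E=[]
for a in ang:
    rr=np.arange(62,95,.5);x=317+rr*np.cos(a);y=94+rr*np.sin(a)
    v=cv2.remap(g,x.astype(np.float32)[None],y.astype(np.float32)[None],cv2.INTER_LINEAR)[0].astype(float)
    k=np.where(np.convolve(v<110,np.ones(8),'valid')==8)[0]
    if len(k): E.append((x[k[0]],y[k[0]]))
E=np.array(E,np.float32);e=cv2.fitEllipse(E);print(len(E),e)
O=ray(w,E[0])[0];D=np.array([ray(w,p)[1] for p in E])
def res(p,z=None):
    C=np.array([p[0],p[1],p[2]]);_,n=dialpts(C,0.,np.array([0.]),np.array([0.]))
    t=((C-O)@n)/(D@n);X=O+D*t[:,None];return np.linalg.norm(X-C,axis=1)-.0605
o=least_squares(res,[.432,.092,.055],loss='soft_l1',f_scale=.001);C=o.x;print('C',C,np.std(res(C)))
for dz in(0,-.003):
    Cc=C+np.array([0,0,dz]);th=np.deg2rad(np.arange(-180,180,1.))
    for nm,rs in(('ptr',np.linspace(.027,.038,12)),('wedge',np.linspace(.044,.047,6)),('strokes',np.linspace(.052,.056,6))):
        v=polar(w,Cc,0.,rs,th).mean(1);d=np.clip(np.median(v)-v,0,None)
        k=np.argsort(-d)[:10];print(nm,sorted((int(np.rad2deg(th[i]).round()),int(d[i])) for i in k))
E
```

```text
[307.5  98.2] [367.4 280. ] (array([0.4335, 0.0948, 0.0714]), [1.4, 1.4])
[array([519.8,  82.9])]
48 ((316.46075439453125, 77.93246459960938), (123.17301177978516, 190.86712646484375), 58.30775833129883)
C [0.4296 0.0847 0.0789] 0.002884746242644446
ptr [(-83, 110), (-82, 111), (-81, 113), (-80, 113), (-79, 113), (-78, 112), (-77, 109), (58, 114), (59, 117), (60, 113)]
wedge [(129, 131), (141, 132), (142, 132), (143, 131), (146, 131), (147, 131), (148, 131), (151, 131), (152, 133), (153, 132)]
strokes [(-152, 105), (-151, 107), (-150, 108), (-149, 110), (-148, 111), (-147, 110), (-146, 111), (-145, 108), (-2, 122), (-1, 128)]
ptr [(-84, 111), (-83, 113), (-82, 114), (-81, 116), (-80, 116), (-79, 115), (-78, 113), (58, 116), (59, 120), (60, 116)]
wedge [(129, 130), (132, 130), (140, 130), (141, 131), (142, 131), (143, 130), (145, 130), (146, 131), (147, 132), (148, 131)]
strokes [(-155, 102), (-153, 103), (-152, 104), (-151, 105), (-150, 107), (-149, 106), (-148, 105), (-147, 104), (-2, 113), (-1, 123)]
```

```bash
cat >> h.py <<'E'
from scipy.optimize import minimize
TH=np.deg2rad(np.arange(-180,180,.5))
def fitC(f,C0,yaw=0.):
    """centre of the card: make the 40 strokes regular"""
    def cost(p):
        C=np.array([p[0],p[1],C0[2]])
        v=polar(f,C,yaw,np.linspace(.050,.057,8)*1,TH)
        return -np.abs((v*np.exp(-40j*TH)[:,None]).mean(0)).sum()
    best=min(((cost((x,y)),x,y) for x in C0[0]+np.arange(-.006,.0061,.0015) for y in C0[1]+np.arange(-.006,.0061,.0015)))
    o=minimize(cost,best[1:],method='Nelder-Mead',options=dict(xatol=1e-5,initial_simplex=np.array(best[1:])+np.array([[0,0],[.001,0],[0,.001]])))
    return np.array([*o.x,C0[2]]),-o.fun
def dark(f,C,r0,r1,lo=-180,hi=180,yaw=0.,w=12):
    v=polar(f,C,yaw,np.linspace(r0,r1,10),TH).mean(1);d=np.median(v)-v;m=(TH>=np.deg2rad(lo))&(TH<=np.deg2rad(hi))
    d=np.where(m,d,-1);k=np.argmax(d);s=np.abs(TH-TH[k])<np.deg2rad(w);ww=np.clip(d[s],0,None)-.15*d[k];ww=np.clip(ww,0,None)
    return round(float(np.rad2deg((ww*TH[s]).sum()/ww.sum())),2),int(d[k])
E
python3 - <<'E'
from h import *
np.set_printoptions(precision=4,suppress=True)
w=grab_frame('wrist')
for z in(.050,.053,.056):
    C,q=fitC(w,np.array([.438,.0948,z]));print(C,round(q,1))
    for r in((.026,.032),(.032,.038),(.039,.043),(.044,.047),(.047,.05)): print(r,'ptr',dark(w,C,*r,40,120,w=8),'wedge',dark(w,C,*r,-30,40,w=8))
    print('knob_mid guess',C+np.array([-.0049,0,.0183])*1)
C,q=fitC(w,np.array([.438,.0948,.053]))
a=polar(w,C,0.,np.linspace(0,.07,280),np.deg2rad(np.arange(-180,180,.5)))
yy,xx=np.mgrid[-75:75:.3,-75:75:.3]/1e3  # rectified, rear = right, left(+y)=up
im=polar
P,_=dialpts(C,0.,np.hypot(xx,yy),np.arctan2(yy,xx))
T=np.array(w['world_to_cam']);c=(P@T[:3,:3].T+T[:3,3])*[1,-1,-1];q=c@np.array(w['intrinsics']).T;q=(q[...,:2]/q[...,2:]).astype(np.float32)
cv2.imwrite('pics/rect.png',cv2.remap(cv2.cvtColor(w['color'],cv2.COLOR_RGB2BGR),q[...,0],q[...,1],cv2.INTER_CUBIC))
E
```

```text
[0.439  0.0936 0.05  ] 50.1
(0.026, 0.032) ptr (80.27, 159) wedge (nan, 0)
(0.032, 0.038) ptr (79.92, 158) wedge (nan, 0)
(0.039, 0.043) ptr (79.64, 159) wedge (10.4, 11)
(0.044, 0.047) ptr (79.57, 150) wedge (10.37, 132)
(0.047, 0.05) ptr (79.43, 126) wedge (10.34, 160)
knob_mid guess [0.4341 0.0936 0.0683]
[0.439  0.0936 0.053 ] 52.6
(0.026, 0.032) ptr (80.19, 159) wedge (nan, 0)
(0.032, 0.038) ptr (79.84, 158) wedge (nan, 0)
(0.039, 0.043) ptr (79.59, 159) wedge (10.46, 16)
(0.044, 0.047) ptr (79.52, 147) wedge (10.43, 137)
(0.047, 0.05) ptr (79.38, 125) wedge (10.38, 161)
knob_mid guess [0.4341 0.0936 0.0713]
[0.439  0.0936 0.056 ] 54.8
(0.026, 0.032) ptr (80.09, 159) wedge (nan, 0)
(0.032, 0.038) ptr (79.76, 158) wedge (nan, 0)
(0.039, 0.043) ptr (79.52, 159) wedge (10.41, 22)
(0.044, 0.047) ptr (79.44, 143) wedge (10.4, 143)
(0.047, 0.05) ptr (79.31, 125) wedge (10.35, 162)
knob_mid guess [0.4341 0.0936 0.0743]h.py:49: RuntimeWarning: invalid value encountered in scalar divide
  return round(float(np.rad2deg((ww*TH[s]).sum()/ww.sum())),2),int(d[k])
```

```bash
python3 - <<'E'
from h import *
np.set_printoptions(precision=4,suppress=True)
w=grab_frame('wrist');s=sense();R=rot(s).as_matrix();o,d=ray(w,(320,240))
print('cam in tool',R.T@(o-s['eef_pos']),'dir',R.T@d, s['q'])
go((.4345,.0936,.115),np.deg2rad(110))
E
```

```text
cam in tool [ 0.0828 -0.0005 -0.1423] dir [-0.3349  0.0044  0.9423] [ 0.5477 -0.0183 -0.6353  1.7418 -0.011   1.4145 -0.1488]
delta [ 78.9  -9.2 161.4] turn 1.159 yaw_y -0.063 q7 -0.15 t 16.575
```

Call:
apply_moves(
  increments=[
    [25,-3,20,0,1],
    [30,-3,20,0,1],
    [24,-3,20,0,1],
    [0,0,16,-0.165,1],
    [0,0,0,-0.165,1],
    [0,0,0,-0.165,1],
    [0,0,0,-0.165,1],
    [0,0,0,-0.165,1],
    [0,0,0,-0.165,1],
    [0,0,0,-0.165,1],
    [0,0,0,-0.165,1],
    [0,0,0,-0.165,0.8],
    [0,0,0,-0.165,0.8],
    [0,0,0,-0.165,0.8],
    [0,0,0,-0.165,0.8],
    [0,0,0,0,0.8],
    [0,0,0,0,0.8],
  ],
)

```text
t: 18.7
eef_pos: [0.4347, 0.0937, 0.2004]
eef_rot: [0.0, -0.17, 0.985, 0.0]
contact_force: [0.0, -0.5, -1.0]
finger_gap: 0.799
gripper_force: 0.0
```

```bash
cat >m.py <<'E'
from h import *
np.set_printoptions(precision=4,suppress=True)
import sys
plo,phi,wlo,whi=map(float,sys.argv[1:5])
w=grab_frame('wrist');s=sense();print(s['eef_pos'],s['q'],s['finger_gap'])
C,q=fitC(w,np.array([.438,.0940,.053]));print(C,round(q,1))
T=np.array(w['world_to_cam']);o=-T[:3,:3].T@T[:3,3];print('cam',o)
for r in((.022,.026),(.026,.032),(.032,.038),(.039,.043),(.044,.047),(.047,.05),(.05,.054)): print(r,'ptr',dark(w,C,*r,plo,phi,w=8),'wedge',dark(w,C,*r,wlo,whi,w=8))
save(w,f"m{w['shot']}.png");np.savez(f"pics/m{w['shot']}.npz",**w);print('shot',w['shot'])
k=spot_point(w,'knob_mid')[:1]
if k: print('knob',k[0]['position'],k[0]['confidence'],onz(w,k[0]['position'],.0713))
E
python3 -W ignore m.py 50 110 -30 40; python3 -c "
from h import *
go((.4345,.0936,.064),np.deg2rad(110))"
```

```text
[0.4347 0.0937 0.2004] [ 0.5127  0.0594 -0.8149  1.8531  0.0455  1.2479  1.5982] 0.7988157030903607
[0.4395 0.0938 0.053 ] 53.6
cam [0.3558 0.0652 0.3427]
(0.022, 0.026) ptr (77.59, 143) wedge (-26.23, 53)
(0.026, 0.032) ptr (77.74, 148) wedge (-29.0, 0)
(0.032, 0.038) ptr (77.81, 148) wedge (nan, 0)
(0.039, 0.043) ptr (77.84, 148) wedge (10.29, 16)
(0.044, 0.047) ptr (77.87, 136) wedge (10.26, 136)
(0.047, 0.05) ptr (77.9, 123) wedge (10.25, 151)
(0.05, 0.054) ptr (100.25, 85) wedge (10.24, 151)
shot 27
knob [323.9, 224.5] 0.9 [0.435  0.0972 0.0713]
delta [  0.2  -0.  136.4] turn -0.005 yaw_y 1.915 q7 1.6 t 18.8
```

Seen almost along the dial axis: pointer 78.1°, wedge 10.25°, so the dial needs about 1.185 rad clockwise. First I grip the knob and turn 0.70.

Call:
apply_moves(
  increments=[
    [0,0,30,0,0.65],
    [0,0,35,0,0.65],
    [0,0,35,0,0.65],
    [0,0,22,0,0.65],
    [0,0,10,0,0.65],
    [0,0,4,0,0.65],
    [0,0,0,0,0.65],
  ],
  newtons=25,
)

```text
t: 19.68
eef_pos: [0.4351, 0.0939, 0.0649]
eef_rot: [0.0, -0.172, 0.985, 0.0]
contact_force: [0.9, -0.6, 0.1]
finger_gap: 0.65
gripper_force: 0.0
```

Call:
apply_moves(
  increments=[
    [0,0,0,0,0.3],
    [0,0,0,0,0.3],
    [0,0,0,0,0.3],
    [0,0,0,0,0.3],
  ],
)

```text
t: 20.18
eef_pos: [0.4355, 0.0944, 0.066]
eef_rot: [0.001, -0.172, 0.985, -0.0]
contact_force: [-5.0, 1.7, 12.5]
finger_gap: 0.445
gripper_force: 28.5
```

Call:
apply_moves(
  increments=[
    [0,0,0,0.1,0.3],
    [0,0,0,0.1,0.3],
    [0,0,0,0.1,0.3],
    [0,0,0,0.1,0.3],
    [0,0,0,0.1,0.3],
    [0,0,0,0.1,0.3],
    [0,0,0,0.1,0.3],
    [0,0,0,0,0.3],
  ],
)

```text
t: 21.18
eef_pos: [0.4354, 0.0937, 0.0667]
eef_rot: [0.001, 0.177, 0.984, -0.0]
contact_force: [-13.3, -5.6, 25.6]
finger_gap: 0.428
gripper_force: 60.9
```

```bash
python3 -c "
from h import *
s=sense();print(s['contact_force'],s['ft_torque'],s['finger_gap'])"
```

```text
[-13.33458109  -5.5709865   25.56333028] [0.99650522 1.75656803 0.54976599] 0.4276183702328236
```

Call:
apply_moves(
  increments=[
    [0,0,0,0,0.65],
    [0,0,0,0,0.65],
    [0,0,-5,0,0.7],
    [0,0,-30,0,0.8],
    [0,0,-40,0,0.8],
    [0,0,-40,-0.15,0.8],
    [0,0,-20,-0.15,0.8],
    [0,0,0,-0.15,0.8],
    [0,0,0,-0.13,0.8],
    [0,0,0,0,0.8],
    [0,0,0,0,0.8],
  ],
)

```text
t: 22.55
eef_pos: [0.4347, 0.0937, 0.1994]
eef_rot: [0.0, -0.111, 0.994, 0.0]
contact_force: [0.2, -0.6, 0.5]
finger_gap: 0.798
gripper_force: 0.0
```

```bash
python3 -W ignore m.py 60 110 20 58; python3 -c "
from h import *
go((.4345,.0936,.064),np.deg2rad(104))"
```

```text
[0.4347 0.0937 0.1994] [ 0.4349  0.0534 -0.7339  1.857   0.0375  1.2451  1.4844] 0.7973121296921064
[0.4395 0.0938 0.053 ] 55.2
cam [0.353  0.0748 0.3417]
(0.022, 0.026) ptr (77.38, 143) wedge (25.24, 0)
(0.026, 0.032) ptr (77.54, 147) wedge (nan, 0)
(0.032, 0.038) ptr (77.57, 148) wedge (nan, 0)
(0.039, 0.043) ptr (77.61, 148) wedge (48.25, 16)
(0.044, 0.047) ptr (77.63, 135) wedge (48.2, 132)
(0.047, 0.05) ptr (77.74, 115) wedge (48.17, 148)
(0.05, 0.054) ptr (93.07, 88) wedge (48.2, 148)
shot 28
knob [319.5, 223.1] 0.57 [0.4348 0.094  0.0713]
delta [ 1.000e-01 -1.000e-01  1.353e+02] turn -0.02 yaw_y 1.795 q7 1.48 t 22.65
```

The dial turned 38° (wedge now at 48.2°, pointer 78.1°), leaving about 0.52 rad. The second grip goes a little higher to lower the contact force.

Call:
apply_moves(
  increments=[
    [0,0,30,0,0.65],
    [0,0,35,0,0.65],
    [0,0,35,0,0.65],
    [0,0,20,0,0.65],
    [0,0,9,0,0.65],
    [0,0,2,0,0.65],
    [0,0,0,0,0.4],
    [0,0,0,0,0.4],
    [0,0,0,0,0.4],
    [0,0,0,0.09,0.4],
    [0,0,0,0.09,0.4],
    [0,0,0,0.09,0.4],
    [0,0,0,0.09,0.4],
    [0,0,0,0.09,0.4],
    [0,0,0,0.09,0.4],
    [0,0,0,0,0.4],
  ],
  newtons=25,
)

```text
t: 24.65
eef_pos: [0.4355, 0.0934, 0.0691]
eef_rot: [0.001, 0.156, 0.988, 0.0]
contact_force: [-2.1, -3.0, 5.2]
finger_gap: 0.417
gripper_force: 46.9
```

Call:
apply_moves(
  increments=[
    [0,0,0,0,0.65],
    [0,0,0,0,0.65],
    [0,0,-5,0,0.7],
    [0,0,-30,0,0.8],
    [0,0,-40,0,0.8],
    [0,0,-40,-0.13,0.8],
    [0,0,-16,-0.12,0.8],
    [0,0,0,0,0.8],
    [0,0,0,0,0.8],
  ],
)

```text
t: 25.78
eef_pos: [0.4342, 0.0935, 0.1985]
eef_rot: [-0.001, 0.033, 0.999, -0.0]
contact_force: [-0.8, -1.1, 0.5]
finger_gap: 0.799
gripper_force: 0.0
```

```bash
sed -i 's/(.05,.054))/(.05,.054),(.054,.058))/' m.py; python3 -W ignore m.py 65 90 65 90; python3 -c "
from h import *
go((.4345,.0936,.068),np.deg2rad(92))"
```

```text
[0.4341 0.0935 0.1983] [ 0.377   0.0497 -0.6737  1.8606  0.0322  1.244   1.1984] 0.7976265897624168
[0.4396 0.0936 0.053 ] 55.6
cam [0.3508 0.0986 0.3409]
(0.022, 0.026) ptr (78.01, 142) wedge (78.01, 142)
(0.026, 0.032) ptr (77.78, 148) wedge (77.78, 148)
(0.032, 0.038) ptr (77.88, 148) wedge (77.88, 148)
(0.039, 0.043) ptr (77.78, 150) wedge (77.78, 150)
(0.044, 0.047) ptr (76.91, 151) wedge (76.91, 151)
(0.047, 0.05) ptr (75.98, 151) wedge (75.98, 151)
(0.05, 0.054) ptr (75.55, 151) wedge (75.55, 151)
(0.054, 0.058) ptr (75.27, 151) wedge (75.27, 151)
shot 29
knob [319.7, 223.8] 0.85 [0.4346 0.0937 0.0713]
delta [-7.000e-01  1.000e-01  1.302e+02] turn -0.1 yaw_y 1.505 q7 1.2 t 25.875
```

```bash
cat > ph.py <<'E'
from h import *
import sys
def phase(f):
    C,q=fitC(f,np.array([.438,.094,.053]))
    v=polar(f,C,0.,np.linspace(.051,.056,10),TH).mean(1)
    v=np.clip(v,np.median(v)-60,None)
    ph=np.angle(((np.median(v)-v)*np.exp(40j*TH)).mean());p=np.rad2deg(ph)/40
    rs=np.arange(.021,.042,.002);a=[dark(f,C,r,r+.002,65,90,w=8)[0] for r in rs]
    k=np.polyfit(1/(rs+.001),a,1)
    return 'stroke phase mod9 %.2f'%(p%9),'outer',dark(f,C,.055,.058,p and 0,90,w=6),'ptr mean %.2f inf %.2f e %.2fmm'%(np.mean(a),k[1],np.deg2rad(k[0])*1e3)
for n in sys.argv[1:]: print(n,phase(dict(np.load(f'pics/m{n}.npz'))))
E
python3 -W ignore ph.py 27 28 29
```

```text
27 ('stroke phase mod9 1.28', 'outer', (9.74, 151), 'ptr mean 77.73 inf 78.32 e -0.31mm')
28 ('stroke phase mod9 3.34', 'outer', (47.43, 148), 'ptr mean 77.50 inf 78.12 e -0.33mm')
29 ('stroke phase mod9 3.50', 'outer', (75.88, 151), 'ptr mean 77.95 inf 76.82 e 0.61mm')
```

Call:
apply_moves(
  increments=[
    [0,0,30,-0.05,0.65],
    [0,0,35,0,0.65],
    [0,0,35,0,0.65],
    [0,0,20,0,0.65],
    [0,0,8,0,0.65],
    [0,0,2,0,0.65],
    [0,0,0,0,0.4],
    [0,0,0,0,0.4],
    [0,0,0,0,0.4],
    [0,0,0,0.03,0.4],
    [0,0,0,0.03,0.4],
    [0,0,0,0.025,0.4],
    [0,0,0,0,0.4],
    [0,0,0,0,0.4],
  ],
  newtons=25,
)

```text
t: 27.62
eef_pos: [0.4353, 0.0939, 0.0699]
eef_rot: [0.001, 0.049, 0.999, 0.0]
contact_force: [-1.7, -0.6, 6.3]
finger_gap: 0.418
gripper_force: 27.5
```

Call:
apply_moves(
  increments=[
    [0,0,0,0,0.65],
    [0,0,0,0,0.65],
    [0,0,-5,0,0.7],
    [0,0,-30,0,0.8],
    [0,0,-40,0,0.8],
    [0,0,-40,0,0.8],
    [0,0,-16,0,0.8],
    [0,0,0,0,0.8],
    [0,0,0,0,0.8],
  ],
)

```text
t: 28.75
eef_pos: [0.4339, 0.0934, 0.199]
eef_rot: [-0.001, 0.049, 0.999, -0.0]
contact_force: [-0.9, -0.8, -0.4]
finger_gap: 0.8
gripper_force: 0.0
```

```bash
python3 -W ignore m.py 65 90 65 90; python3 -W ignore ph.py 30; python3 -c "
from h import *
go((.4345,.0936,.068),np.deg2rad(92))"
```

```text
[0.4338 0.0934 0.1989] [ 0.3747  0.0491 -0.671   1.8597  0.0315  1.246   1.1661] 0.7971255188804497
[0.4396 0.0936 0.053 ] 55.5
cam [0.3509 0.1012 0.3415]
(0.022, 0.026) ptr (78.04, 140) wedge (78.04, 140)
(0.026, 0.032) ptr (77.91, 149) wedge (77.91, 149)
(0.032, 0.038) ptr (77.97, 150) wedge (77.97, 150)
(0.039, 0.043) ptr (78.07, 151) wedge (78.07, 151)
(0.044, 0.047) ptr (78.8, 151) wedge (78.8, 151)
(0.047, 0.05) ptr (79.72, 152) wedge (79.72, 152)
(0.05, 0.054) ptr (79.99, 153) wedge (79.99, 153)
(0.054, 0.058) ptr (80.19, 153) wedge (80.19, 153)
shot 30
knob [322.8, 221.4] 0.8 [0.4329 0.0958 0.0713]
30 ('stroke phase mod9 8.04', 'outer', (80.4, 153), 'ptr mean 78.09 inf 77.14 e 0.51mm')
delta [ -0.9   0.2 130.9] turn -0.134 yaw_y 1.472 q7 1.17 t 28.85
```

Overshot by about 2° (dial 80.0°, pointer 77.95°), so I trim back counter-clockwise.

Call:
apply_moves(
  increments=[
    [1,0,30,-0.05,0.65],
    [0,0,35,0,0.65],
    [0,0,35,0,0.65],
    [0,0,20,0,0.65],
    [0,0,8,0,0.65],
    [0,0,2,0,0.65],
    [0,0,0,0,0.4],
    [0,0,0,0,0.4],
    [0,0,0,0,0.4],
    [0,0,0,-0.021,0.4],
    [0,0,0,-0.021,0.4],
    [0,0,0,0,0.4],
    [0,0,0,0,0.4],
  ],
  newtons=25,
)

```text
t: 30.48
eef_pos: [0.4342, 0.094, 0.0711]
eef_rot: [0.001, 0.003, 1.0, -0.0]
contact_force: [-1.1, 1.8, 6.4]
finger_gap: 0.422
gripper_force: 25.4
```

Call:
apply_moves(
  increments=[
    [0,0,0,0,0.65],
    [0,0,0,0,0.65],
    [0,0,-5,0,0.7],
    [0,0,-30,0,0.8],
    [0,0,-40,0,0.8],
    [0,0,-40,0,0.8],
    [0,0,-16,0,0.8],
    [0,0,0,0,0.8],
    [0,0,0,0,0.8],
  ],
)

```text
t: 31.6
eef_pos: [0.4329, 0.0935, 0.2]
eef_rot: [-0.001, 0.003, 1.0, -0.0]
contact_force: [-0.7, -0.1, -0.8]
finger_gap: 0.8
gripper_force: 0.0
```

```bash
python3 -W ignore m.py 65 90 65 90; python3 -W ignore ph.py 31; python3 -c "
from h import *
go((.4345,.0936,.068),np.deg2rad(92))
f=dict(np.load('pics/m31.npz'));C=np.array([.4396,.0936,.053])
p=proj(f,dialpts(C,0.,np.array([.045]),np.array([1.36]))[0][0]);print(p)
u,v=map(int,p);c=cv2.cvtColor(f['color'],cv2.COLOR_RGB2BGR)[max(0,v-60):v+60,max(0,u-80):u+80]
cv2.imwrite('pics/fin.png',cv2.resize(c,None,fx=5,fy=5,interpolation=cv2.INTER_CUBIC))"
```

```text
[0.4328 0.0935 0.1999] [ 0.3908  0.0468 -0.6871  1.8598  0.0306  1.2482  1.2585] 0.7964737499466589
[0.4396 0.0936 0.053 ] 55.2
cam [0.3495 0.0936 0.3425]
(0.022, 0.026) ptr (77.74, 140) wedge (77.74, 140)
(0.026, 0.032) ptr (77.75, 147) wedge (77.75, 147)
(0.032, 0.038) ptr (77.83, 148) wedge (77.83, 148)
(0.039, 0.043) ptr (77.89, 149) wedge (77.89, 149)
(0.044, 0.047) ptr (77.8, 148) wedge (77.8, 148)
(0.047, 0.05) ptr (77.65, 150) wedge (77.65, 150)
(0.05, 0.054) ptr (77.63, 151) wedge (77.63, 151)
(0.054, 0.058) ptr (77.45, 151) wedge (77.45, 151)
shot 31
knob [322.0, 225.4] 0.86 [0.4349 0.0953 0.0713]
31 ('stroke phase mod9 5.68', 'outer', (77.95, 151), 'ptr mean 77.81 inf 77.95 e -0.08mm')
delta [ -1.9   0.  131.9] turn -0.042 yaw_y 1.564 q7 1.26 t 31.7
[259.83627663 237.24448531]
```

Dial 77.7°, pointer 77.8–77.9°: aligned within about 0.2°. One final visual check before handing in.

```bash
python3 - <<'E'
from h import *
s=grab_frame('side');c=cv2.cvtColor(s['color'],cv2.COLOR_RGB2BGR)
a=cv2.resize(c[120:345,240:420],(440,550),interpolation=cv2.INTER_CUBIC);b=cv2.imread('pics/fin.png');b=cv2.resize(b,(360,550*360//480*0+270))
im=np.zeros((550,800,3),np.uint8);im[:,:440]=a;im[:270,440:]=b;cv2.imwrite('pics/final.png',im)
w=grab_frame('wrist')
st=sense();print(st['t'],st['contact_force'],st['finger_gap'])
E
```

```text
31.8 [-0.51671112 -0.19343445  0.36495626] 0.802021891166817
```

View pics/final.png

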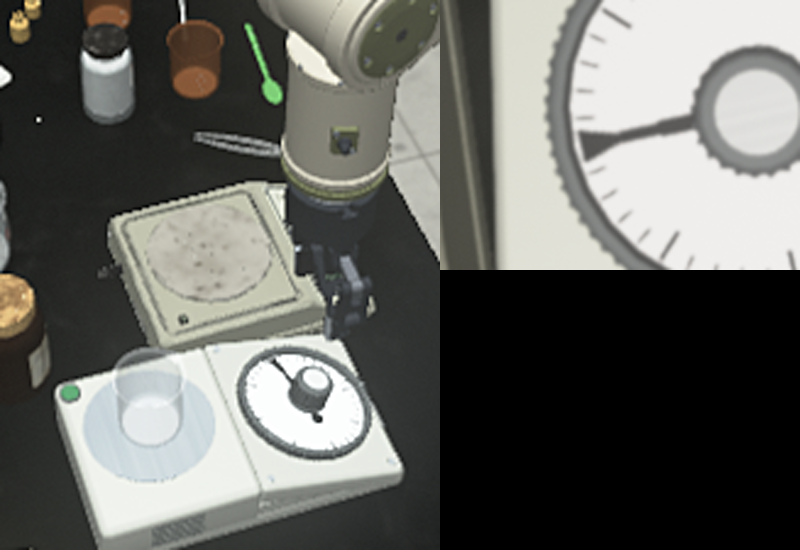

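The beaker stands upright in the middle of the pan. The wedge lies in line with the pointer (crop (590,145)), the bottle is where it was, and the gripper is clear of everything.

```bash
python3 -c "
from rig import hand_in
print(hand_in())"
```

```text
the job is handed in; nothing more can be done
None
```

The job is handed in at about 32 s: the beaker stands upright in the middle of the pan, the zero mark is within about 0.2° of the pointer by my measurement, the gripper is clear, and the bottle looked undisturbed in the last picture (the cap was out of frame, and the arm never went near it).

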